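# Mount the club's knight trophy on its studded plinth

### The arm

A 6-joint arm with a two-finger parallel gripper is mounted at the origin on the work surface. World frame = base frame: x ahead of the robot, y to its left, z up, the work surface at z = 0. Lengths are in m, angles in degrees, forces in N, time in s.
With the tool pointing down it reaches from about 0.35 to 0.875 m from the base axis. Payload 4.2 kg.
Tool frame: the origin (TCP) lies midway between the tips of the shut fingers; the grasp point (between the pads) lies 19 mm behind it (r.pinch_z is the distance from the TCP to the grasp point, in m); z points along the fingers, y is the line along which they close (so a half turn about z gives the same grasp; the last joint's range is limited). The gripper opens to 87 mm and grips with 3 to 60 N. Pads are 19 mm wide; open, the fingers measure 117 mm over their backs; the gripper's body (75 mm by 190 mm) begins 51 mm behind the grasp point.
Start: joints at [-55.944, 22.042, 0.453, 0, -68.411, -14.817], TCP at [0.206, -0.59, 0.223] pointing down, gripper open.
Joint ranges: [-179.83, 179.83], [-69.29, 118.12], [-61.27, 80.66], [-181.25, 117.63], [-171.15, -9.14], [-177.46, 177.46]. Speed limits (degrees/s): [159.86, 159.86, 180, 180, 180, 180].

### API

Orientations are given as a 3x3 rotation matrix whose columns are the frame's x, y, z axes.
In Python, from station import r, imaging, models gives the robot as it stands. The module is installed in compiled form; this text tells all that it offers.
- The arm moves only by the tool apply_moves, never from a script. Its argument "moves" is a list of rows, each a list of 2 entries, a list of its own where there are three numbers: the shift along the tool's x, y, z in m, then the turn about the tool's z in degrees. A call has 1 to 5 rows; each row shifts and turns the commanded pose from where the row before left it, along the tool's axes as they then stand; what a row does not reach is not made up. A row lasts 1/12 s, in which the tool goes at most 41.7 mm and 7.16 degrees, less where a joint would pass 70% of its speed; a pose out of reach is approached as far as the arm can. A call is refused whole if a number of a shift passes 0.0417 or a number of a turn 7.16, either way. A call with a gripper value outside its range is refused whole. "hand" is the finger opening in m, from 0 to 0.087, set as the call begins (left out, the last holds). The fingers move at their own pace and stop on an object; the grip force is fixed at half the most. Time passes only in rows, so rows that do not move let the fingers close. It gives the time, the measured TCP pose, the force, the opening and the grip force at its end, in the units of the state.
- r.sense(): the state, without advancing time (a new reading comes with each control period).
- imaging.capture(name): name is "side" or "top"; returns a dict with "frame" (480x640x3 uint8, blue, green, red), "intrinsics" (3x3 intrinsics, pixels), "eye" and "orientation" of the camera in the world. Camera axes: x right, y down, z forward; pixel columns grow to the right and rows downward; lengths in m; the calibration is good to about 2 mm. A picture is of the moment at which its call begins. There is no depth.
- r.finish_job(): hands the job in; it is judged then, once.
Trained networks look in a picture, given as the dict that the camera call returned (one of the last four; its "shot" number tells which), for a name from the list of things; names that differ only in an ending like _2 or _b are one class to them, and where a whole thing is asked for, a point or a joint stands for the part that bears it (a point fixed in the world has none). Each returns a list of dicts, best first, with "confidence" (0 to 1); they miss things now and then, are a little off and sometimes report something else, mostly with a low value. They report only what shows in the picture. A call takes as long as a camera call.
- models.cut_out(picture, target): "region" (480x640 bool, what is visible of it) and "extent" ([left, top, width, height] as shares, 0 to 1, of the picture: columns of its width, rows of its height, round what is visible of it).
- models.place_of(picture, target): "at" ([column, row] as shares, 0 to 1, of the picture: columns of its width, rows of its height: a listed point, or the origin of a listed thing).
The state is a dict: "time_s": time; "joints": joint angles; "joint_velocities": joint speeds; "effort": joint torques, N m; "tcp_pos": TCP position; "ee_rot": TCP orientation; "wrist_force": force on the tool from outside, world axes, zero at the start; "moment": the same for the moment, N m; "gripper_width": opening from 0.0 (shut) to 1.0 (fully open); "gripper_force": force on a finger pad.
Only numpy, scipy, OpenCV 4.12 (cv2) and the standard library are available. Lean on these libraries where they do the work, as an engineer would, in place of code of your own. Each camera call takes 0.05 s, during which the arm holds its last target. There are 200 camera calls.

### The job

Put the wooden knight with the brass flange onto the walnut plinth: set it over the centre post, turn it gently until its five holes find the five studs, and slide it fully home so that it stands flush and upright. Don't force it down, leave everything else on the table where it is, and let go of it when it is home.

Things in the scene. Friction and masses are not known exactly. Their poses are not given: they have to be found in the camera images.
- trophy: The trophy knight, about 0.5 kg, 121 mm tall: a boxwood horse's head on a round brass flange. Origin: on its axis at its underside; z up; x towards the muzzle. Flange: disc of 106 mm diameter, 1 to 9 mm above the origin, with five 12 mm through holes evenly spaced (72 degrees) on a circle of 38 mm radius, the first towards +x.
- bore (a point): Mouth of the bore in the knight's underside (same point and axes as the knight's origin). A brass boss of 52 mm diameter under the flange reaches down to here; in it is a round blind bore of 22 mm diameter, 24 mm deep, open below.
- neck (a point): Grip point on the knight's axis, 80 mm above its underside, axes as the knight's. The neck is flat-sided, 26 mm thick across y (close the fingers along y), from 50 to 100 mm above the underside, and there reaches at least 8 mm to +x and 14 mm to -x of the axis. The head reaches 43 mm to +x, 70 to 111 mm above the underside.
- plinth: The trophy's walnut plinth, a turned round drum of 144 mm diameter at the foot, fixed to the table. Origin: on its axis, at the table; z up. Its own axes say nothing of where the studs stand. With the knight resting unaligned on the stud tops, the knight's origin is 62 mm above this origin; fully home it is 51 mm above.
- face (a point): Centre of the upper face, 51 mm above the table, of the brass plate (116 mm diameter) on the plinth. Five steel studs, 8 mm diameter, 12 mm tall, flat-topped, rise from it, evenly spaced (72 degrees) on a circle of 38 mm radius. Their angle differs each time and is NOT reported: look, or turn the knight until it drops (at most 72 degrees). The plate is very stiff and does not turn.
- post_top (a point): Top of the steel centre post on the plinth's axis, 22 mm above the brass face: 20 mm diameter, its top 6 mm tapering to 10 mm. It enters the knight's bore first, before the flange meets the studs.
- king_a: Ebony chess king, 97 mm tall, 38 mm across, standing loose. Origin: centre of its underside. To be left alone.
- king_b: A second, equal ebony chess king. Origin: centre of its underside. To be left alone.
- rook: Boxwood chess rook, 52 mm tall, 34 mm across, standing loose. Origin: centre of its underside. To be left alone.
- ashtray: White porcelain ashtray, 110 mm across, 30 mm tall, loose. Origin: centre of its underside. To be left alone.

How it is judged:
By the outcome, as a careful person would: the job done as asked, in the order asked, and still so for the second after the job is handed in, with the robot touching nothing.
It also fails if it takes over 67 s, if anything falls off the work surface, if the arm or the gripper's body presses on something with over 40 N, if the wrist force passes 120 N, or if a joint passes its speed limit or range.

## Working session

There is one attempt and no reset: what is moved stays moved. The work goes in short steps, Python scripts to look and compute and a tool call to move; the robot and the scene stay as the last step left them, time stands still between calls to the robot, and variables do not carry over. Pictures are saved under pics/ and viewed, at most 10 in all, crops included, and the job is handed in when it is done.

Besides the shell and the picture viewer there is one more tool, called after "Request:" as name(argument=value, ...), one argument or row to a line, values as JSON. apply_moves: Moves the arm, as the interface text tells. Its arguments: {"type":"object","properties":{"moves":{"type":"array"},"hand":{"type":"number"}},"required":["moves"]}

```bash
mkdir -p pics; cat > h.py <<'E'
import numpy as np, cv2
from station import r, imaging, models
def ray(c,uv):
    K=np.array(c["intrinsics"]);R=np.array(c["orientation"])
    d=R@np.linalg.solve(K,[uv[0],uv[1],1.]);return np.array(c["eye"]),d/np.linalg.norm(d)
def tri(a,b):
    A=0;B=0;(e1,d1),(e2,d2)=a,b
    for e,d in(a,b):
        P=np.eye(3)-np.outer(d,d);A=A+P;B=B+P@e
    p=np.linalg.solve(A,B);gap=sum(np.linalg.norm((np.eye(3)-np.outer(d,d))@(p-e)) for e,d in(a,b))
    return p,gap
def proj(c,p):
    q=np.array(c["intrinsics"])@np.array(c["orientation"]).T@(np.array(p)-np.array(c["eye"]));return q[:2]/q[2]
def atz(c,uv,z):
    e,d=ray(c,uv);return e+d*(z-e[2])/d[2]
E
python3 - <<'E'
from h import *
s=imaging.capture("side");t=imaging.capture("top")
cv2.imwrite("pics/s1.png",s["frame"]);cv2.imwrite("pics/t1.png",t["frame"])
for c in(s,t):print(np.array(c["eye"]).round(3),np.array(c["orientation"]).round(2).tolist(),c["intrinsics"][0][0])
for n in["trophy","bore","neck","plinth","face","post_top","king_a","rook","ashtray"]:
    L=[]
    for c in(s,t):
        o=models.place_of(c,n);L.append([(np.array(x["at"])*[640,480],x["confidence"]) for x in o])
        print(n,[(x[0].round(1).tolist(),round(x[1],2)) for x in L[-1][:3]])
    if L[0] and L[1]:
        p,g=tri(ray(s,L[0][0][0]),ray(t,L[1][0][0]));print("   ",p.round(4),round(g,4))
print(r.sense())
E
```

```text
[0.208 0.374 0.672] [[-0.7, -0.53, 0.48], [-0.71, 0.52, -0.46], [-0.01, -0.67, -0.74]] 442.3676467561765
[0.46  0.017 1.042] [[-0.02, -0.99, 0.16], [-1.0, 0.02, -0.01], [0.0, -0.16, -0.99]] 587.782701198522
trophy [([453.2, 216.3], 0.69)]
trophy [([496.2, 316.9], 0.95), ([208.3, 319.5], 0.74)]
    [ 0.489  -0.3055  0.0042] 0.0028
bore [([455.3, 216.1], 0.65)]
bore [([496.6, 319.5], 0.85)]
    [ 0.4843 -0.3045  0.0087] 0.0026
neck [([464.3, 187.2], 0.95)]
neck [([512.8, 315.1], 0.9)]
    [ 0.4878 -0.3084  0.0849] 0.0005
plinth [([278.2, 367.5], 0.73)]
plinth [([213.5, 320.5], 0.88), ([402.7, 169.6], 0.47), ([327.7, 347.0], 0.44)]
    [0.4922 0.1901 0.0008] 0.0006
face [([276.0, 349.5], 0.8), ([378.7, 316.0], 0.31)]
face [([208.1, 320.9], 0.63)]
    [0.4904 0.1893 0.0617] 0.002
post_top [([277.7, 347.9], 0.67), ([315.4, 189.1], 0.46)]
post_top [([203.9, 319.3], 0.8)]
    [0.4895 0.1915 0.0717] 0.0068
king_a [([197.0, 265.5], 0.8), ([315.9, 189.7], 0.71)]
king_a [([234.8, 161.0], 0.92), ([404.4, 172.4], 0.8)]
    [ 0.7881  0.1551 -0.0238] 0.0025
rook [([378.8, 316.6], 0.8)]
rook [([323.
[... 270 characters left out ...]
2083e+01, -1.48168134e+01]), 'joint_velocities': array([-0.00751977, -0.06527851,  0.06788077, -0.04866746, -0.0629659 ,
       -0.01521365]), 'effort': array([ 4.58249997e-04, -3.90473378e+01,  1.87624544e+01,  4.22430217e+00,
        1.55545858e-02, -2.70808050e-05]), 'tcp_pos': array([ 0.2059449 , -0.59007787,  0.22256403]), 'ee_rot': array([[-9.44159639e-01, -3.29488354e-01,  8.34679339e-06],
       [-3.29488354e-01,  9.44159639e-01, -3.35765406e-05],
       [ 3.18237368e-06, -3.44517857e-05, -9.99999999e-01]]), 'wrist_force': array([ 0.24609077,  0.51745972, -0.56374834]), 'moment': array([-0.00955035, -0.02361947, -0.00584782]), 'gripper_force': 0.0, 'gripper_width': 1.005756537478599}
```

View pics/s1.png

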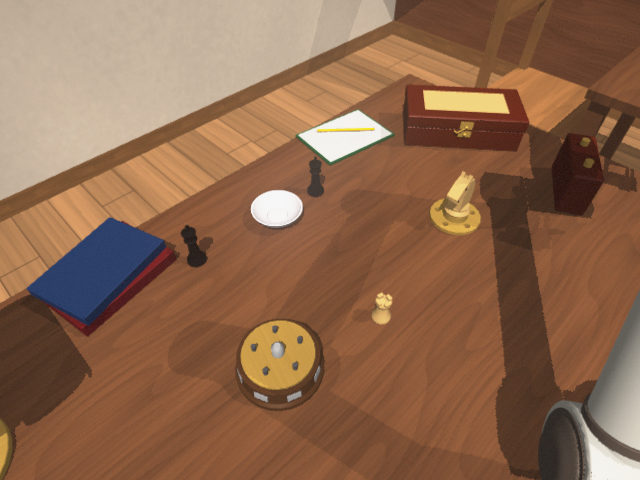

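View pics/t1.png

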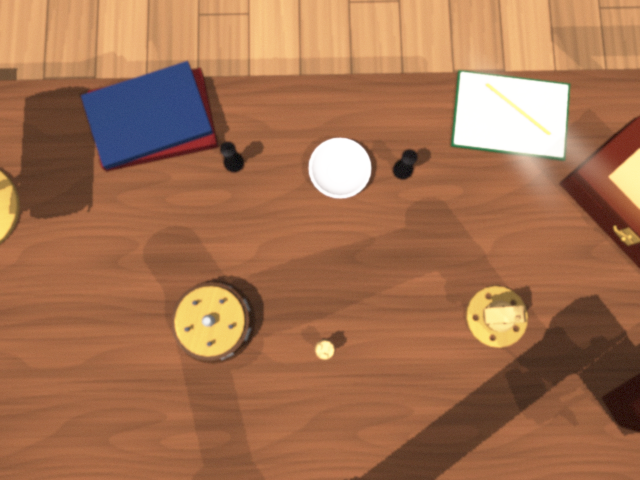

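The side view shows the knight at about (456,205) with its head leaning up and right, and the plinth with five dark studs at (279,355). In the top view the knight is at (498,317) and the plinth at (210,321). Next I'll zoom in to get the angles.

```bash
python3 - <<'E'
from h import *
s=imaging.capture("side");t=imaging.capture("top")
z=lambda c,u,v,w:cv2.resize(c["frame"][v-w*3//4:v+w*3//4,u-w:u+w],(400,300),interpolation=cv2.INTER_CUBIC)
cv2.imwrite("pics/z1.png",np.vstack([np.hstack([z(s,456,205,48),z(t,498,317,48)]),np.hstack([z(s,279,355,56),z(t,210,321,56)])]))
# angle search: mean darkness at predicted ring of five spots
def scan(c,ctr,zz,rad=.038):
    g=cv2.GaussianBlur(c["frame"],(0,0),1).max(2).astype(float);out=[]
    for a in range(72):
        P=[proj(c,np.add(ctr[:2],rad*np.array([np.cos(q),np.sin(q)])).tolist()+[zz]) for q in np.radians(a+72*np.arange(5))]
        v=[cv2.getRectSubPix(g.astype(np.float32),(1,1),tuple(map(float,p)))[0,0] for p in P];out.append(np.mean(v))
    return np.array(out)
def rep(c,n,zz):
    o=models.cut_out(c,n)[0];print(n,o["confidence"],np.array(o["extent"])*[640,480,640,480])
for c,nm in((s,"side"),(t,"top")):
    rep(c,"plinth",0);rep(c,"trophy",0)
    f=c["frame"];hsv=cv2.cvtColor(f,cv2.COLOR_BGR2HSV)
    # brass plate ellipse
    for n,zz,(u,v) in(("plinth",.051,(279,355) if nm=="side" else (210,321)),("trophy",.009,(456,215) if nm=="side" else (498,317))):
        m=models.cut_out(c,n)[0]["region"]
        y=((hsv[...,2]>140)&(hsv[...,1]>90)&m).astype(np.uint8)
        pts=np.argwhere(y)[:,::-1]
        h=cv2.convexHull(pts.astype(np.int32))[:,0]
        W=np.array([atz(c,p,zz)[:2] for p in h])
        ctr,rr=cv2.minEnclosingCircle((W*1000).astype(np.float32));print(nm,n,"circle",np.round(ctr,1),round(rr,1))
for c in(s,t):
    for ctr,zz in(((.4905,.1905),.063),((.4905,.1905),.057),((.4865,-.3065),.009)):
        o=scan(c,ctr,zz);print(zz,np.argsort(o)[:4],o.min().round(),o.max().round())
E
```

```text
plinth 0.78 [235.2   320.208  91.072  89.088]
trophy 0.63 [429.504 172.512  52.096  63.312]
side plinth circle [490.  187.9] 59.1
side trophy circle [ 507.6 -348.5] 104.6
plinth 0.86 [172.416 280.896  86.912  82.8  ]
trophy 0.7 [466.88  284.304  61.12   62.88 ]
top plinth circle [491.7 192.3] 62.9
top trophy circle [ 488.7 -305.5] 54.1
0.063 [38 37 39 36] 109.0 205.0
0.057 [38 39 37 36] 106.0 204.0
0.009 [19 20 18 21] 161.0 196.0
0.063 [38 39 37 36] 168.0 247.0
0.057 [38 39 37 40] 152.0 247.0
0.009 [19 20 18 21] 139.0 226.0
```

View pics/z1.png

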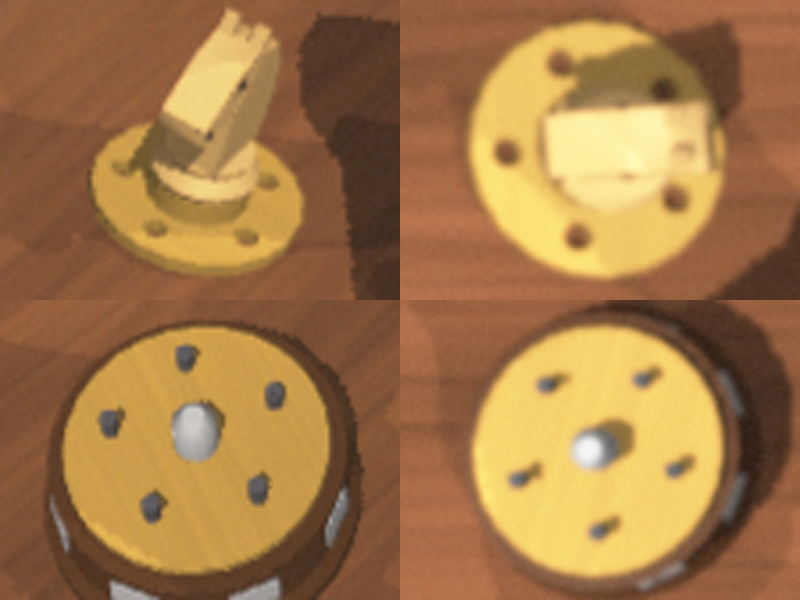

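The zoom puts the muzzle towards world +y, over the hole at about 91°. The holes lie at 19° mod 72 and the studs at 38° mod 72. I'll rise and turn the tool 71.6° first, and refine the centres in the meantime.

```bash
cat >> h.py <<'E'
from scipy.optimize import minimize
def ringfit(cs,ctr,a0,zz,rad=.038,skip=()):
    G=[cv2.GaussianBlur(c["frame"],(0,0),1.2).max(2).astype(np.float32) for c in cs]
    def f(x):
        q=np.radians(x[2]+72*np.arange(5));v=0
        for c,g in zip(cs,G):
            for k,w in enumerate(q):
                if k in skip: continue
                p=proj(c,[ctr[0]+x[0]/1e3+rad*np.cos(w),ctr[1]+x[1]/1e3+rad*np.sin(w),zz]);v+=float(cv2.getRectSubPix(g,(1,1),tuple(map(float,p)))[0,0])
        return v
    o=minimize(f,[0,0,a0],method="Nelder-Mead",options=dict(initial_simplex=[[0,0,a0],[3,0,a0],[0,3,a0],[0,0,a0+3]]))
    return np.array(ctr)+o.x[:2]/1e3,o.x[2],o.fun
E
python3 - <<'E'
from h import *
s=imaging.capture("side");t=imaging.capture("top")
for cs in([s],[t],[s,t]):
    print("plinth z60",ringfit(cs,(.4905,.1905),38,.058)); print("knight",ringfit(cs,(.4885,-.306),19,.008))
# plinth foot/edge and post top: bright grey blob
# tall dark box top height
p,g=tri(ray(s,(567,135)),ray(t,(606,392)));print(p,g)
E
```

```text
plinth z60 (array([0.48983318, 0.18793392]), np.float64(37.556429325181654), np.float64(458.4737548828125))
knight (array([ 0.48833665, -0.30768307]), np.float64(19.30492434759336), np.float64(811.3434448242188))
plinth z60 (array([0.49129911, 0.18783428]), np.float64(37.584606271471124), np.float64(699.2780609130859))
knight (array([ 0.48809959, -0.3059275 ]), np.float64(19.641798072927088), np.float64(677.4934539794922))
plinth z60 (array([0.49081364, 0.18753135]), np.float64(38.331831864979506), np.float64(1171.521614074707))
knight (array([ 0.48874964, -0.30660689]), np.float64(20.50056058664799), np.float64(1499.779670715332))
[ 0.37451558 -0.38019389  0.22751465] 0.00799006668651897
```

Request:
apply_moves(
  moves=[
    [[0,0,-0.025],-7.16],
    [[0,0,-0.025],-7.16],
    [[0,0,-0.025],-7.16],
    [[0,0,-0.025],-7.16],
    [[0,0,0],-7.16],
  ],
)

```text
time_s: 2.02
tcp_pos: [0.2065, -0.5923, 0.3292]
ee_rot: [[-0.568, -0.823, 0.004], [-0.823, 0.568, -0.011], [0.007, -0.009, -1.0]]
wrist_force: [0.6, 0.6, 1.2]
gripper_width: 1.002
gripper_force: 0.0
```

Request:
apply_moves(
  moves=[
    [[0,0,0],-7.16],
    [[0,0,0],-7.16],
    [[0,0,0],-7.16],
    [[0,0,0],-7.16],
    [[0,0,0],-7.16],
  ],
)

```text
time_s: 2.43
tcp_pos: [0.206, -0.59, 0.3225]
ee_rot: [[0.021, -1.0, -0.0], [-1.0, -0.021, 0.0], [-0.0, 0.0, -1.0]]
wrist_force: [0.4, -0.7, 0.0]
gripper_width: 1.0
gripper_force: 0.0
```

Request:
apply_moves(
  moves=[
    [[-0.02776,-0.02885,0],-0.3],
    [[-0.02776,-0.02885,0],0],
    [[-0.02776,-0.02885,0],0],
    [[-0.02776,-0.02885,0],0],
    [[-0.02776,-0.02885,0],0],
  ],
)

```text
time_s: 2.85
tcp_pos: [0.3485, -0.4472, 0.3228]
ee_rot: [[0.019, -1.0, 0.0], [-1.0, -0.019, -0.0], [0.0, -0.0, -1.0]]
wrist_force: [0.7, -0.2, -1.0]
gripper_width: 1.002
gripper_force: 0.0
```

Request:
apply_moves(
  moves=[
    [[-0.02776,-0.02885,0],0],
    [[-0.02776,-0.02885,0],0],
    [[-0.02776,-0.02885,0],0],
    [[-0.02776,-0.02885,0],0],
    [[-0.02776,-0.02885,0],0],
  ],
)

```text
time_s: 3.27
tcp_pos: [0.4901, -0.3052, 0.323]
ee_rot: [[0.02, -1.0, 0.001], [-1.0, -0.02, -0.0], [0.0, -0.001, -1.0]]
wrist_force: [0.3, -0.3, 0.7]
gripper_width: 1.0
gripper_force: 0.0
```

Request:
apply_moves(
  moves=[
    [[0,0,0.03],0],
    [[0,0,0.03],0],
    [[0,0,0.03],0],
    [[0,0,0],0],
    [[0,0,0],0],
  ],
)

```text
time_s: 3.68
tcp_pos: [0.4885, -0.3069, 0.2318]
ee_rot: [[0.02, -1.0, -0.003], [-1.0, -0.02, 0.0], [-0.0, 0.003, -1.0]]
wrist_force: [0.6, 0.3, 0.3]
gripper_width: 0.999
gripper_force: 0.0
```

Request:
apply_moves(
  moves=[
    [[0,0,0.035],0],
    [[0,0,0.035],0],
    [[0,0,0.035],0],
    [[0,0,0.03],0],
    [[0,0,0.02],0],
  ],
)

```text
time_s: 4.1
tcp_pos: [0.4896, -0.3076, 0.0774]
ee_rot: [[0.02, -1.0, 0.001], [-1.0, -0.02, -0.001], [0.001, -0.001, -1.0]]
wrist_force: [0.0, -0.1, 0.2]
gripper_width: 1.004
gripper_force: 0.0
```

Request:
apply_moves(
  moves=[
    [[0,0,0.01],0],
    [[0,0,0.006],0],
    [[0,0,0],0],
    [[0,0,0],0],
  ],
)

```text
time_s: 4.43
tcp_pos: [0.4906, -0.3077, 0.0635]
ee_rot: [[0.02, -1.0, 0.003], [-1.0, -0.02, -0.002], [0.002, -0.003, -1.0]]
wrist_force: [1.1, -0.0, -0.1]
gripper_width: 1.004
gripper_force: 0.0
```

Request:
apply_moves(
  moves=[
    [[0,0,0],0],
    [[0,0,0],0],
    [[0,0,0],0],
    [[0,0,0],0],
    [[0,0,0],0],
  ],
  hand=0.0,
)

```text
time_s: 4.85
tcp_pos: [0.4892, -0.307, 0.062]
ee_rot: [[0.02, -1.0, 0.001], [-1.0, -0.02, -0.0], [0.0, -0.001, -1.0]]
wrist_force: [0.2, 0.6, -0.4]
gripper_width: 0.704
gripper_force: 0.0
```

Request:
apply_moves(
  moves=[
    [[0,0,0],0],
    [[0,0,0],0],
    [[0,0,0],0],
    [[0,0,0],0],
    [[0,0,0],0],
  ],
)

```text
time_s: 5.27
tcp_pos: [0.489, -0.3069, 0.0615]
ee_rot: [[0.02, -1.0, -0.0], [-1.0, -0.02, -0.0], [-0.0, 0.0, -1.0]]
wrist_force: [-1.6, -0.1, -0.1]
gripper_width: 0.323
gripper_force: 0.0
```

Request:
apply_moves(
  moves=[
    [[0,0,0],0],
    [[0,0,0],0],
    [[0,0,0],0],
    [[0,0,0],0],
    [[0,0,0],0],
  ],
)

```text
time_s: 5.68
tcp_pos: [0.489, -0.3069, 0.0615]
ee_rot: [[0.02, -1.0, -0.0], [-1.0, -0.02, 0.0], [-0.0, 0.0, -1.0]]
wrist_force: [0.4, -1.1, -0.8]
gripper_width: 0.299
gripper_force: 30.0
```

Request:
apply_moves(
  moves=[
    [[0,0,-0.003],0],
    [[0,0,-0.012],0],
    [[0,0,-0.03],0],
    [[0,0,-0.04],0],
    [[0,0,-0.04],0],
  ],
)

```text
time_s: 6.1
tcp_pos: [0.4873, -0.3061, 0.1858]
ee_rot: [[0.019, -1.0, -0.005], [-1.0, -0.019, 0.002], [-0.003, 0.005, -1.0]]
wrist_force: [1.6, 0.3, -4.1]
gripper_width: 0.298
gripper_force: 30.0
```

Request:
apply_moves(
  moves=[
    [[-0.015,0,0],0],
    [[-0.03,-0.001,0],0],
    [[-0.035,-0.001,0],0],
    [[-0.035,-0.001,0],0],
    [[-0.035,-0.001,0],0],
  ],
)

```text
time_s: 6.52
tcp_pos: [0.4885, -0.1553, 0.1855]
ee_rot: [[0.018, -1.0, -0.003], [-1.0, -0.018, 0.001], [-0.001, 0.003, -1.0]]
wrist_force: [1.0, 0.4, -4.4]
gripper_width: 0.295
gripper_force: 30.0
```

Request:
apply_moves(
  moves=[
    [[-0.035,-0.001,0],0],
    [[-0.035,-0.001,0],0],
    [[-0.035,-0.001,0],0],
    [[-0.035,-0.001,0],0],
    [[-0.035,-0.001,0],0],
  ],
)

```text
time_s: 6.93
tcp_pos: [0.49, 0.0197, 0.1857]
ee_rot: [[0.019, -1.0, -0.002], [-1.0, -0.019, 0.0], [-0.0, 0.002, -1.0]]
wrist_force: [1.0, -0.1, -4.3]
gripper_width: 0.293
gripper_force: 30.0
```

Request:
apply_moves(
  moves=[
    [[-0.035,-0.001,0],0],
    [[-0.035,-0.001,0],0],
    [[-0.035,-0.001,0],0],
    [[-0.035,-0.001,0],0],
    [[-0.03,0,0],0],
  ],
)

```text
time_s: 7.35
tcp_pos: [0.4911, 0.1901, 0.1856]
ee_rot: [[0.02, -1.0, -0.002], [-1.0, -0.02, -0.0], [0.0, 0.002, -1.0]]
wrist_force: [1.1, -0.7, -4.3]
gripper_width: 0.295
gripper_force: 30.0
```

Request:
apply_moves(
  moves=[
    [[-0.01,0,0],-6],
    [[0,0,0],-6],
    [[0,0,0],-6.7],
    [[0,0,0],0],
    [[0,0,0],0],
  ],
)

```text
time_s: 7.77
tcp_pos: [0.4912, 0.1979, 0.1857]
ee_rot: [[0.336, -0.942, -0.002], [-0.942, -0.336, -0.001], [0.0, 0.002, -1.0]]
wrist_force: [-0.1, -0.6, -4.6]
gripper_width: 0.297
gripper_force: 30.0
```

```bash
python3 - <<'E'
from h import *
s=imaging.capture("side");t=imaging.capture("top")
z=lambda c,u,v:c["frame"][v-100:v+100,u-133:u+133]
cv2.imwrite("pics/z2.png",cv2.resize(np.hstack([z(s,270,290),z(t,180,310)]),(800,300)))
S=r.sense();print(S["tcp_pos"],np.degrees(np.arctan2(S["ee_rot"][1,1],S["ee_rot"][0,1])),S["wrist_force"])
for n in["bore","post_top","trophy","plinth","neck"]:
    o=[models.place_of(c,n)[:1] for c in(s,t)]
    if o[0] and o[1]:print(n,o[0][0]["confidence"],o[1][0]["confidence"],tri(*[ray(c,np.array(x[0]["at"])*[640,480]) for c,x in zip((s,t),o)]))
E
```

```text
[0.49156856 0.19782286 0.18611202] -160.320061963061 [-0.59302284 -0.51992558 -4.12214651]
bore 0.6 0.66 (array([0.48858572, 0.19742962, 0.13017635]), np.float64(0.002101887060020968))
post_top 0.84 0.7 (array([0.49126655, 0.18881916, 0.08017045]), np.float64(0.010005794090023692))
trophy 0.72 0.91 (array([0.49419035, 0.20104542, 0.12039575]), np.float64(0.0008031763029392684))
plinth 0.75 0.66 (array([0.48735018, 0.18641006, 0.00102045]), np.float64(0.006656251372890167))
```

View pics/z2.png

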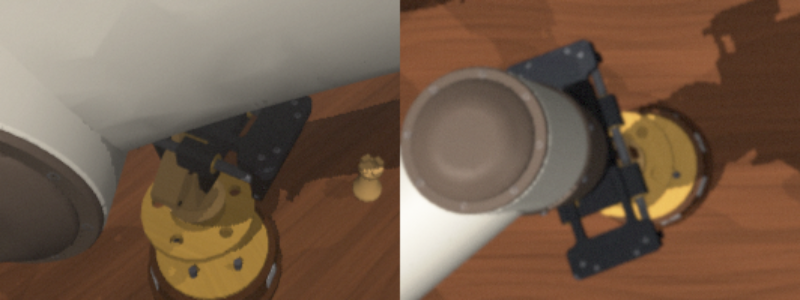

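The knight is held above the plinth. In the side view its flange is at about (200,225) in the left crop, shifted a little off the plate. My sum overshot y by about 10 mm. I'll sharpen the plinth centre using the first pictures.

```bash
python3 - <<'E'
from h import *
from scipy.optimize import least_squares
s=imaging.capture("side");t=imaging.capture("top")
s["frame"]=cv2.imread("pics/s1.png");t["frame"]=cv2.imread("pics/t1.png")
def edge(c,ctr,zz,R):
    # radial profile: strongest drop in red channel near R
    g=cv2.GaussianBlur(c["frame"],(0,0),.7)[...,1].astype(np.float32);P=[]
    for a in np.radians(np.arange(0,360,4)):
        rr=np.arange(R-.007,R+.007,.0005);pts=[proj(c,[ctr[0]+x*np.cos(a),ctr[1]+x*np.sin(a),zz]) for x in rr]
        v=cv2.remap(g,np.float32([[p[0] for p in pts]]),np.float32([[p[1] for p in pts]]),cv2.INTER_LINEAR)[0]
        d=v[4:]-v[:-4];k=d.argmin()
        if d[k]<-25:P.append([ctr[0]+rr[k+2]*np.cos(a),ctr[1]+rr[k+2]*np.sin(a)])
    P=np.array(P)
    o=least_squares(lambda x:np.hypot(*(P-x[:2]).T)-x[2],[*ctr,R],loss="soft_l1",f_scale=.0005)
    return o.x.round(4),len(P)
for nm,c in(("s",s),("t",t)):
    print(nm,"plate",edge(c,(.4905,.189),.051,.058),"flange",edge(c,(.4885,-.3065),.009,.053))
    print(" studs mid",ringfit([c],(.4905,.189),38,.057))
    # post: brightness centroid of grey (low saturation) pixels near post
    u,v=proj(c,(.4905,.189,.068)).astype(int);f=c["frame"][v-12:v+13,u-12:u+13].astype(int)
    m=(f[...,0]>120)&(f.max(2)-f.min(2)<60);ys,xs=np.nonzero(m);q=(u-12+xs.mean(),v-12+ys.mean());print(" post",q,m.sum());c["q"]=q
print(tri(ray(s,s["q"]),ray(t,t["q"])), atz(s,s["q"],.068),atz(t,t["q"],.070))
E
```

```text
s plate (array([0.4905, 0.1883, 0.058 ]), 90) flange (array([ 0.4893, -0.3073,  0.0527]), 34)
 studs mid (array([0.49028051, 0.18761176]), np.float64(37.6005480722407), np.float64(459.7896499633789))
 post (np.float64(276.7371794871795), np.float64(349.8269230769231)) 156
t plate (array([0.4906, 0.1892, 0.0581]), 90) flange (array([ 0.489 , -0.3059,  0.0529]), 78)
 studs mid (array([0.49149286, 0.18737299]), np.float64(37.92761497408898), np.float64(699.8977355957031))
 post (np.float64(206.75), np.float64(320.67391304347825)) 92
(array([0.48962185, 0.1903124 , 0.06329749]), np.float64(0.0009745162782558753)) [0.48705372 0.19143584 0.068     ] [0.48977879 0.18945496 0.07      ]
```

Request:
apply_moves(
  moves=[
    [[0.0085,0.0039,0],0],
    [[0,0,0.02],0],
    [[0,0,0.02],0],
    [[0,0,0],0],
    [[0,0,0],0],
  ],
)

```text
time_s: 8.88
tcp_pos: [0.4906, 0.1879, 0.1459]
ee_rot: [[0.339, -0.941, -0.002], [-0.941, -0.339, -0.002], [0.001, 0.003, -1.0]]
wrist_force: [0.4, -0.2, -3.9]
gripper_width: 0.297
gripper_force: 30.0
```

```bash
python3 - <<'E'
from h import *
s=imaging.capture("side")
S=r.sense();print(S["tcp_pos"],np.degrees(np.arctan2(S["ee_rot"][1,1],S["ee_rot"][0,1])),S["wrist_force"])
cv2.imwrite("pics/z3.png",cv2.resize(s["frame"][260:420,190:400],(800,600),interpolation=cv2.INTER_CUBIC))
E
```

```text
[0.49169561 0.18870303 0.14715169] -160.14009260780415 [-1.77986308e-01  5.84308966e-04 -4.49398673e+00]
```

View pics/z3.png

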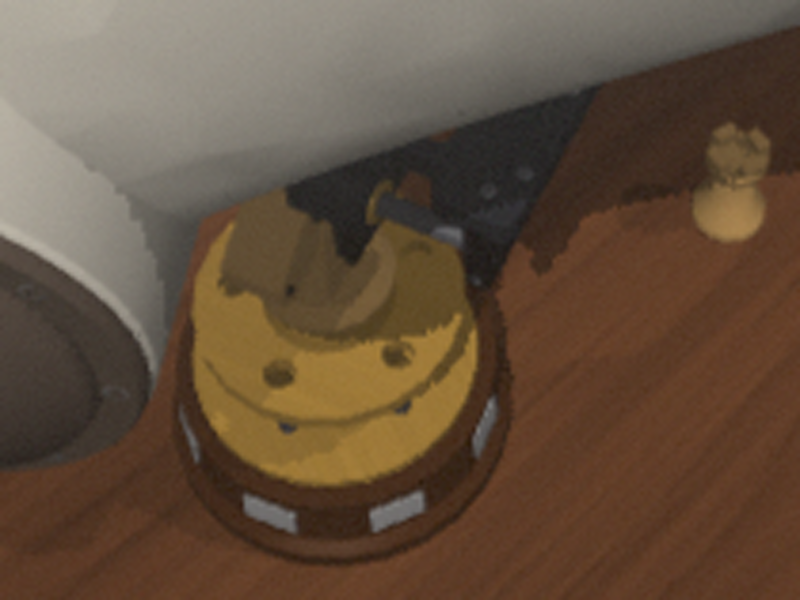

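The two front holes, at (278,373) and (397,354), sit directly above the stud tops at (288,425) and (402,405), so the knight is well aligned. I'll go down gently.

Request:
apply_moves(
  moves=[
    [[0,0,0.004],0],
    [[0,0,0.003],0],
    [[0,0,0.002],0],
    [[0,0,0.002],0],
    [[0,0,0],0],
  ],
)

```text
time_s: 9.35
tcp_pos: [0.491, 0.1888, 0.1353]
ee_rot: [[0.339, -0.941, -0.0], [-0.941, -0.339, -0.0], [0.0, 0.001, -1.0]]
wrist_force: [-0.0, 0.6, -4.8]
gripper_width: 0.298
gripper_force: 30.0
```

Request:
apply_moves(
  moves=[
    [[0,0,0.0015],0],
    [[0,0,0.0015],0],
    [[0,0,0.001],0],
    [[0,0,0.001],0],
    [[0,0,0],0],
  ],
)

```text
time_s: 9.77
tcp_pos: [0.4911, 0.1889, 0.1303]
ee_rot: [[0.339, -0.941, -0.0], [-0.941, -0.339, -0.0], [0.0, 0.0, -1.0]]
wrist_force: [-0.3, 0.5, -4.9]
gripper_width: 0.299
gripper_force: 30.0
```

Request:
apply_moves(
  moves=[
    [[0,0,0.0015],0],
    [[0,0,0.0015],0],
    [[0,0,0.001],0],
    [[0,0,0.001],0],
    [[0,0,0],0],
  ],
)

```text
time_s: 10.18
tcp_pos: [0.4911, 0.1888, 0.1253]
ee_rot: [[0.339, -0.941, -0.0], [-0.941, -0.339, -0.0], [0.0, 0.001, -1.0]]
wrist_force: [0.3, -0.5, -4.5]
gripper_width: 0.297
gripper_force: 30.0
```

Request:
apply_moves(
  moves=[
    [[0,0,0.001],0],
    [[0,0,0.001],0],
    [[0,0,0.001],0],
    [[0,0,0],0],
    [[0,0,0],0],
  ],
)

```text
time_s: 10.6
tcp_pos: [0.4912, 0.1889, 0.1225]
ee_rot: [[0.339, -0.941, -0.0], [-0.941, -0.339, -0.0], [0.0, 0.0, -1.0]]
wrist_force: [-0.1, -0.0, -4.4]
gripper_width: 0.296
gripper_force: 30.0
```

Request:
apply_moves(
  moves=[
    [[0,0,0.001],0],
    [[0,0,0.001],0],
    [[0,0,0.001],0],
    [[0,0,0],0],
    [[0,0,0],0],
  ],
)

```text
time_s: 11.02
tcp_pos: [0.4911, 0.1889, 0.1194]
ee_rot: [[0.339, -0.941, -0.0], [-0.941, -0.339, -0.0], [0.0, 0.0, -1.0]]
wrist_force: [-0.2, 0.0, -5.1]
gripper_width: 0.297
gripper_force: 30.0
```

Request:
apply_moves(
  moves=[
    [[0,0,0.001],0],
    [[0,0,0.001],0],
    [[0,0,0.001],0],
    [[0,0,0],0],
    [[0,0,0],0],
  ],
)

```text
time_s: 11.43
tcp_pos: [0.4911, 0.1889, 0.1164]
ee_rot: [[0.339, -0.941, -0.0], [-0.941, -0.339, -0.0], [0.0, 0.0, -1.0]]
wrist_force: [-0.2, -0.7, -5.4]
gripper_width: 0.294
gripper_force: 30.0
```

The studs are in the holes with no contact force. The last 4 mm or so will be in small steps.

Request:
apply_moves(
  moves=[
    [[0,0,0.001],0],
    [[0,0,0.001],0],
    [[0,0,0.001],0],
    [[0,0,0],0],
    [[0,0,0],0],
  ],
)

```text
time_s: 11.85
tcp_pos: [0.4911, 0.1889, 0.1135]
ee_rot: [[0.339, -0.941, -0.0], [-0.941, -0.339, -0.0], [0.0, 0.0, -1.0]]
wrist_force: [0.1, 0.2, -4.2]
gripper_width: 0.295
gripper_force: 30.0
```

Request:
apply_moves(
  moves=[
    [[0,0,0.0005],0],
    [[0,0,0.0005],0],
    [[0,0,0],0],
    [[0,0,0],0],
  ],
)

```text
time_s: 12.18
tcp_pos: [0.4912, 0.1889, 0.1125]
ee_rot: [[0.339, -0.941, -0.0], [-0.941, -0.339, 0.0], [-0.0, 0.0, -1.0]]
wrist_force: [-0.1, -0.4, -4.4]
gripper_width: 0.299
gripper_force: 30.0
```

Request:
apply_moves(
  moves=[
    [[0,0,0.0003],0],
    [[0,0,0],0],
    [[0,0,0.0003],0],
    [[0,0,0],0],
    [[0,0,0],0],
  ],
)

```text
time_s: 12.6
tcp_pos: [0.4913, 0.1889, 0.1125]
ee_rot: [[0.34, -0.941, 0.0], [-0.941, -0.34, 0.0], [0.0, -0.0, -1.0]]
wrist_force: [-2.4, -0.8, 0.4]
gripper_width: 0.299
gripper_force: 30.0
```

Contact came at TCP height 0.1125, which is 0.0615 + 0.051, so the knight is home. I'll let go and rise straight up.

Request:
apply_moves(
  moves=[
    [[0,0,0],0],
    [[0,0,0],0],
    [[0,0,0],0],
    [[0,0,0],0],
    [[0,0,0],0],
  ],
  hand=0.087,
)

```text
time_s: 13.02
tcp_pos: [0.4915, 0.1891, 0.1121]
ee_rot: [[0.339, -0.941, 0.001], [-0.941, -0.339, 0.0], [-0.0, -0.001, -1.0]]
wrist_force: [0.3, 0.6, 0.2]
gripper_width: 0.587
gripper_force: 0.0
```

Request:
apply_moves(
  moves=[
    [[0,0,0],0],
    [[0,0,0],0],
    [[0,0,0],0],
    [[0,0,0],0],
    [[0,0,0],0],
  ],
)

```text
time_s: 13.43
tcp_pos: [0.4912, 0.1889, 0.1119]
ee_rot: [[0.339, -0.941, 0.0], [-0.941, -0.339, 0.0], [-0.0, -0.0, -1.0]]
wrist_force: [0.5, 0.1, 0.2]
gripper_width: 0.954
gripper_force: 0.0
```

Request:
apply_moves(
  moves=[
    [[0,0,0],0],
    [[0,0,0],0],
    [[0,0,0],0],
    [[0,0,0],0],
    [[0,0,0],0],
  ],
)

```text
time_s: 13.85
tcp_pos: [0.4912, 0.1889, 0.1119]
ee_rot: [[0.339, -0.941, -0.0], [-0.941, -0.339, -0.0], [0.0, 0.0, -1.0]]
wrist_force: [-0.8, 0.7, 0.1]
gripper_width: 0.999
gripper_force: 0.0
```

Request:
apply_moves(
  moves=[
    [[0,0,-0.01],0],
    [[0,0,-0.03],0],
    [[0,0,-0.04],0],
    [[0,0,-0.04],0],
    [[0,0,-0.04],0],
  ],
)

```text
time_s: 14.27
tcp_pos: [0.4909, 0.1885, 0.2747]
ee_rot: [[0.34, -0.941, 0.001], [-0.941, -0.34, 0.0], [0.0, -0.001, -1.0]]
wrist_force: [1.5, 1.2, -0.5]
gripper_width: 0.998
gripper_force: 0.0
```

Request:
apply_moves(
  moves=[
    [[0.04,0.015,0],0],
    [[0.04,0.015,0],0],
    [[0.04,0.015,0],0],
    [[0.035,0.01,0],0],
    [[0.035,0.01,0],0],
  ],
)

```text
time_s: 14.68
tcp_pos: [0.4941, -0.0105, 0.2733]
ee_rot: [[0.34, -0.94, 0.002], [-0.94, -0.34, 0.0], [0.0, -0.002, -1.0]]
wrist_force: [1.0, 0.1, -0.2]
gripper_width: 1.004
gripper_force: 0.0
```

Request:
apply_moves(
  moves=[
    [[0.04,0.01,0],0],
    [[0.03,0.01,0],0],
    [[0,0,0],0],
    [[0,0,0],0],
    [[0,0,0],0],
  ],
)

```text
time_s: 15.1
tcp_pos: [0.4995, -0.0813, 0.2724]
ee_rot: [[0.339, -0.941, 0.001], [-0.941, -0.339, 0.0], [-0.0, -0.001, -1.0]]
wrist_force: [-1.1, -0.5, 0.4]
gripper_width: 1.001
gripper_force: 0.0
```

```bash
python3 - <<'E'
from h import *
s=imaging.capture("side");t=imaging.capture("top")
z=lambda c,u,v:cv2.resize(c["frame"][v-75:v+75,u-50:u+50],(400,600),interpolation=cv2.INTER_CUBIC)
cv2.imwrite("pics/z4.png",np.hstack([z(s,279,335),z(t,205,321)]))
for n in["bore","neck"]:
    o=[models.place_of(c,n)[:1] for c in(s,t)]
    if o[0] and o[1]:print(n,tri(*[ray(c,np.array(x[0]["at"])*[640,480]) for c,x in zip((s,t),o)]))
E
```

```text
(no output)
```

View pics/z4.png

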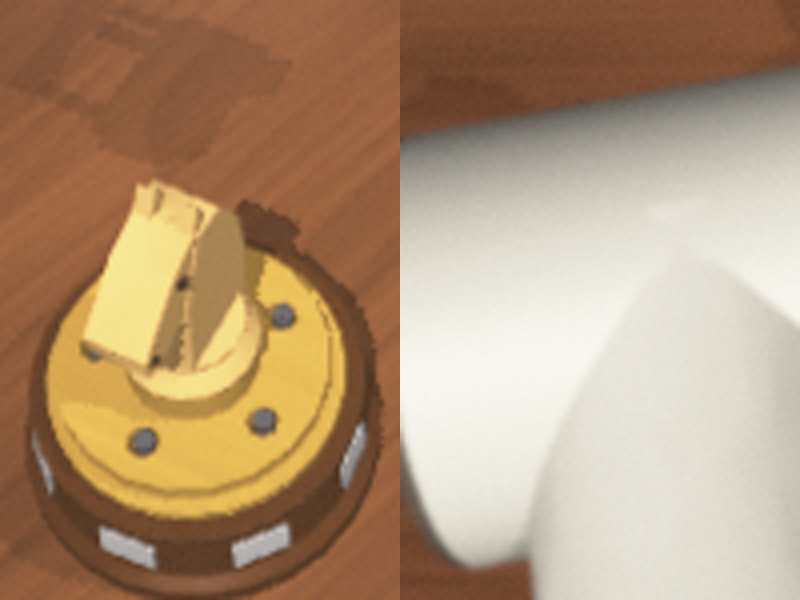

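The side view shows the knight upright and flush on the plate. Stud tops show in the holes at (145,440), (262,421) and (282,316), and the gripper is clear.

```bash
python3 -c "
from station import r
print(r.finish_job())"
```

```text
the job is handed in; nothing more can be done
None
```

The knight is fully home on the plinth: upright and flush, with its five holes over the five studs. It went down without being forced, the gripper let go and moved clear, and the job is handed in.

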